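# Reset the ratchet recipe rest to its lowest notch

### The job

The tilting wooden recipe rest is propped too steep and its ratchet only lets it go up. Lift its board by the steel rail on through the notches and past the top, pressing it firmly (about 10 N) but not hard against the rubber buffer until the prop is thrown clear, lower it all the way down flat, then raise it to its lowest notch and leave it resting there. Do not strain the buffer, and leave the cups and other things on the counter where they are.

Things in the scene. Friction and masses are not known exactly. Their poses are not given: they have to be found in the camera images.
- stand: Fixed wooden recipe rest, base 300 x 274 mm. Origin: on the counter, straight below the middle of the board's hinge axis; the hinge axis is level, along the stand's y axis, 85 mm above the origin. Its x axis is level and points from the hinge to the board's free edge (away from the robot); z is up.
- board (a joint): Angle of the hinged board, rad: 0 flat, grows as the free edge rises. 0.6 kg +-15 %, damped hinge: let go, it sinks slowly until caught. The pawl lets it rise and catches it at four notches: 0.312 (lowest), 0.522, 0.731, 0.941; it starts in one of the upper three. To seat a notch, raise the board 0.05 to 0.1 past it, then let it down.
- rail (a point): Middle of the steel lifting rail along the board's free edge: 12 mm diameter, free length 200 mm, parallel to the hinge axis, 240 mm from it, in the board's mid-plane; clear gap of 54 mm between rail and board. At board angle a it lies at stand x = 240 cos a mm and height 85 + 240 sin a mm. It can be pinched from above, turning between the fingers.
- wheel (a point): Middle of the steel ratchet wheel (60 mm radius) on the hinge axis, at the stand's +y side. The pawl (prop) stands on the base below it, 75 mm further along x: leaning against the wheel it catches; thrown over, away from the hinge, it is off until the board has come down to nearly flat (under 0.05 rad), which sets it again.
- buffer: Sprung rubber buffer, 20 x 24 x 10 mm, at the wheel's lower front (origin: on the hinge axis). The board meets it past the top notch, at 1.15 to 1.37 rad, each start differently. From there the force at the rail, square to the board, grows by about 1.4 N per mm; the pawl is thrown at 5 to 6 N above the load before (10 N is sure); above 18 N it is strained.
- cup_near: Glass cup, 68 mm across, 88 mm high, standing just beyond the recipe rest's rail, off to one side; origin under its middle. Leave alone.
- pepper_jar: Small amber glass jar with a steel cap, 48 mm across, 85 mm high, beside the recipe rest; origin under its middle. Leave alone.
- cup_far: Second glass cup, 68 mm across, 88 mm high, away to the side; origin under its middle. Leave alone.
- pan: Aluminium pan, 166 mm across, 55 mm high, with a wire folding handle along its +x; origin under its middle. Leave alone.
- tin: Blue metal tin with a hinged lid, 94 x 134 x 71 mm; origin under its middle. Leave alone.

How it is judged (in metres and radians):
On the way, in this order (a step that is already met when the one before it is completed fails the run):
1. the board is raised past its top notch (value of joint board above 1.08 rad), for 0.1 s.
2. the board lies flat (value of joint board below 0.05 rad), for 0.2 s.
At the end, for the whole second after the job is handed in: The board rests still (under 0.05 rad/s) in its lowest notch, at 0.27 to 0.38 rad, held by the pawl alone, after having been lifted past the top notch (over 1.08 rad) and then laid flat (under 0.05 rad) (value of joint board between 0.27 and 0.38 rad and not (velocity of joint board above 0.05 rad/s) and velocity of joint board above -0.05 rad/s); the robot touches nothing.
It fails at once if the buffer is strained: pressed with more than 78 N at the buffer (about 18 N at the rail) (contact force between buffer and anything else above 78 N).
It fails at once if a cup, the jar, the pan or the tin is shoved more than 20 mm (distance of any of cup_near, pepper_jar, cup_far, pan, tin from where it was at the start of the episode above 0.02 m).
It also fails if it takes over 72 s, if anything falls off the work surface, if the arm or the gripper's body presses on something with over 40 N, if the wrist force passes 120 N, or if a joint passes its speed limit or range.

### The arm

A 6-joint arm with a two-finger parallel gripper is mounted at the origin on the work surface. World frame = base frame: x ahead of the robot, y to its left, z up, the work surface at z = 0. Lengths are in mm, angles in rad, forces in N, time in s.
With the tool pointing down it reaches from about 350 to 775 mm from the base axis. Payload 7.3 kg.
Tool frame: the origin (TCP) lies midway between the tips of the shut fingers; the grasp point (between the pads) lies 19 mm behind it; z points along the fingers, y is the line along which they close (so a half turn about z gives the same grasp; the last joint's range is limited). The gripper opens to 92 mm and grips with 3 to 60 N. Pads are 19 mm wide; open, the fingers measure 130 mm over their backs; the gripper's body (75 mm by 190 mm) begins 47 mm behind the grasp point.
Start: joints at [1.156, 0.342, 1.524, -0, 1.275, -0.146], TCP at [139.411, 506.171, 226.741] pointing down, gripper open.
Joint ranges: [-2.53, 2.53], [-0.77, 2.02], [0.04, 2.7], [-1, 4.14], [0.28, 2.66], [-3.11, 3.11]. Speed limits (rad/s): [2.57, 2.57, 3.14, 3.14, 3.14, 3.14].

### API

Orientations are given as [roll, pitch, yaw] about the fixed x, y, z axes, in that order (R = Rz(yaw) Ry(pitch) Rx(roll)).
In Python, from plant import get_obs, capture, camera_model, close_job, search_frame, regions_of, pinpoint gives the robot as it stands. The module is installed in compiled form; this text tells all that it offers.
- The arm moves only by the shell command python3 -m pendant 'ROWS'. ROWS is JSON, one flat list of numbers, 7 for each row, row after row: the shift along the tool's x, y, z in units of 30 mm (1.0 is 30 mm), then the turn, a rotation vector about the tool's x, y, z in units of 4 degrees (1.0 is 4 degrees), then the closure, from -1 (fully open) to 1 (shut), so that 0 is half open. In form: [dx, dy, dz, wx, wy, wz, gripper, dx, dy, dz, wx, wy, wz, gripper, ...]. A call has 1 to 12 rows; each row shifts and turns the commanded pose from where the row before left it, along the tool's axes as they then stand; what a row does not reach is not made up. A row lasts 1/10 s, in which the tool goes at most 50 mm and 8.59 degrees, less where a joint would pass 70% of its speed; a pose out of reach is approached as far as the arm can. A call with a number of a shift or a turn outside -1 to 1 is refused whole. A call with a gripper value outside its range is refused whole. The fingers move at their own pace and stop on an object; the grip force is fixed at half the most. Time passes only in rows, so rows that do not move let the fingers close. It gives the time, the measured TCP pose, the force, the opening and the grip force at its end, in the units of the state.
- get_obs(): the state, without advancing time (a new reading comes with each control period).
- capture(name): name is "scene" or "top" or "wrist"; returns the picture (384x512x3 uint8, red, green, blue); there is no depth.
- camera_model(name): a dict with "fov_y" (degrees; the focal length in pixels is half the picture's height over the tangent of half this angle, whatever the lens; pixels are square), "cx", "cy" (the principal point, pixels), "D" ([k1, k2, p1, p2, k3] as OpenCV has them; the pictures are not rectified), "pose" (4x4, takes a point from camera to world coordinates). Camera axes: x right, y up, looking along -z (the intrinsics and any distortion apply to the point x, -y, -z); pixel columns grow to the right and rows downward; lengths in mm; the calibration is good to about 2 mm. A picture is of the moment at which its call begins: read the wrist's pose just before it. camera_model takes no time and is no camera call; for the wrist camera it gives the pose at the moment of the call.
- close_job(): hands the job in; it is judged then, once.
Trained networks look in the newest picture that a camera, given by its name, has taken for a name from the list of things; names that differ only in an ending like _2 or _b are one class to them, and where a whole thing is asked for, a point or a joint stands for the part that bears it (a point fixed in the world has none). Each returns a list of dicts, best first, with "score" (0 to 1); they miss things now and then, are a little off and sometimes report something else, mostly with a low value. They report only what shows in the picture. A call takes as long as a camera call.
- search_frame(camera, thing): "location" ([column, row] in pixels, amid what is visible of it).
- regions_of(camera, thing): "pixels" (384x512 bool, what is visible of it) and "location" ([column, row] in pixels, amid what is visible of it).
- pinpoint(camera, thing): "location" ([column, row] in pixels: a listed point, or the origin of a listed thing).
The state is a dict: "time": time; "joint_positions": joint angles; "dq": joint speeds; "tau": joint torques, N m; "tool_pos": TCP position; "tcp_rot": TCP orientation; "contact_force": force on the tool from outside, world axes, zero at the start; "moment": the same for the moment, N m; "grip_width": finger opening in mm; "finger_force": force on a finger pad.
Only numpy, scipy, OpenCV 4.12 (cv2) and the standard library are available. Lean on these libraries where they do the work, as an engineer would, in place of code of your own. Each camera call takes 0.05 s, during which the arm holds its last target. There are 200 camera calls.

## Working session

There is one attempt and no reset: what is moved stays moved. The work goes in short steps, Python scripts to look and compute and a shell command to move; the robot and the scene stay as the last step left them, time stands still between calls to the robot, and variables do not carry over. Pictures are saved under pics/ and viewed, at most 10 in all, crops included, and the job is handed in when it is done.

```bash
mkdir -p pics
cat > h.py <<'E'
import numpy as np, cv2
from plant import *
def K(m):
    f=192/np.tan(np.radians(m['fov_y'])/2); return np.array([[f,0,m['cx']],[0,f,m['cy']],[0,0,1.]])
def ray(cam,px,m=None):
    m=m or camera_model(cam); u=cv2.undistortPoints(np.array([[px]],float),K(m),np.array(m['D'],float))[0,0]
    P=np.array(m['pose']); d=P[:3,:3]@np.array([u[0],-u[1],-1.]); return P[:3,3],d/np.linalg.norm(d)
def atz(cam,px,z,m=None):
    o,d=ray(cam,px,m); return o+d*(z-o[2])/d[2]
def proj(cam,X,m=None):
    m=m or camera_model(cam);P=np.array(m['pose']);X=np.atleast_2d(X)
    c=(X-P[:3,3])@P[:3,:3]; c=c*[1,-1,-1]
    return cv2.projectPoints(c,np.zeros(3),np.zeros(3),K(m),np.array(m['D'],float))[0][:,0]
E
python3 - <<'E'
from h import *
print(get_obs())
ims=[]
for c in ['scene','top']:
    im=capture(c); cv2.imwrite(f'pics/{c}0.png',im[...,::-1])
    print(c,np.round(camera_model(c)['pose'],2).tolist())
    for t in ['stand','rail','wheel','buffer','cup_near','pepper_jar','cup_far','pan','tin']:
        print(c,t,[(np.round(r['location'],1).tolist(),round(r['score'],2)) for r in pinpoint(c,t)[:3]])
E
```

```text
{'time': 0.0, 'joint_positions': array([ 1.15600026e+00,  3.42718750e-01,  1.52503903e+00,  1.49402544e-05,
        1.27540211e+00, -1.46026631e-01]), 'dq': array([-0.00081011,  0.00068505,  0.0011341 , -0.0011997 , -0.00060353,
        0.00036667]), 'tau': array([ 2.08888869e-04, -4.31239307e+01, -2.44217670e+01,  7.17663788e-02,
        5.56269858e-02, -1.25376000e-04]), 'tool_pos': array([139.22844869, 505.76811221, 226.03934901]), 'tcp_rot': array([-3.14004417e+00, -2.42180262e-04,  2.87281867e+00]), 'contact_force': array([0.59578961, 0.03846361, 0.85663232]), 'moment': array([ 0.01345311, -0.06212777,  0.03934674]), 'finger_force': 0.0, 'grip_width': 91.72836483040182}
scene [[0.89, -0.26, 0.37, 1008.82], [0.46, 0.49, -0.74, -836.77], [0.01, 0.83, 0.55, 692.05], [0.0, 0.0, 0.0, 1.0]]
scene stand [([208.8, 191.7], 0.93)]
scene rail [([260.4, 130.8], 0.77)]
scene wheel [([229.5, 147.4], 0.62)]
scene buffer [([317.5, 147.2], 0.59)]
scene cup_near [([282.5, 243.7], 0.72), ([188.3, 239.2], 0.59)]
scene pepper_jar [([190.2, 236.2], 0.69)]
scene cup_far [([102.7, 274.9], 0.89)]
scene pan [([143.1, 338.8], 0.85), ([316.6, 149.6], 0.39)]
scene tin [([314.6, 148.7], 0.77), ([190.7, 237.7], 0.55), ([208.2, 190.5], 0.52)]
top [[0.01, 0.98, -0.19, 309.28], [-1.0, 0.01, 0.01, -2.35], [0.01, 0.19, 0.98, 1527.16], [0.0, 0.0, 0.0, 1.0]]
top stand [([245.3, 245.3], 0.73)]
top rail [([245.2, 181.7], 0.66)]
top wheel [([200.6, 240.4], 0.68)]
top buffer []
top cup_near [([277.0, 163.7], 0.65)]
top pepper_jar [([304.2, 222.7], 0.74)]
top cup_far [([360.5, 250.1], 0.72), ([275.2, 163.4], 0.68)]
top pan [([380.9, 197.0], 0.88)]
top tin [([123.4, 188.6], 0.85)]
```

Run:
```python
from h import *
from scipy.optimize import least_squares
a=[]
pts=[('scene',[208.8,191.7],'s'),('scene',[260.4,130.8],'r'),('scene',[229.5,147.4],'w'),('top',[245.3,245.3],'s'),('top',[245.2,181.7],'r'),('top',[200.6,240.4],'w')]
ms={c:camera_model(c) for c in('scene','top')}
def mod(p):
    x,y,th,al,wy=p; ex=np.array([np.cos(th),np.sin(th),0]);ey=np.array([-np.sin(th),np.cos(th),0]);o=np.array([x,y,0]);z=np.array([0,0,1])
    return dict(s=o,r=o+240*np.cos(al)*ex+(85+240*np.sin(al))*z,w=o+85*z+wy*ey)
f=lambda p:np.concatenate([proj(c,mod(p)[k],ms[c])[0]-px for c,px,k in pts]+[[(p[4]-115)/20]])
for a0 in(.5,.7,.9):
    r=least_squares(f,[350,0,0,a0,115],x_scale=[100,100,1,1,100]);print(r.x.round(3),r.cost)
print(r.fun.round(1)); print({k:v.round() for k,v in mod(r.x).items()})
for t,px in dict(cup_near=[277,163.7],pepper_jar=[304.2,222.7],cup_far=[360.5,250.1],pan=[380.9,197],tin=[123.4,188.6]).items(): print(t,atz('top',px,0).round())
A=cv2.imread('pics/scene0.png');B=cv2.imread('pics/top0.png')
cv2.imwrite('pics/v1.png',cv2.resize(A[60:330,70:410],None,fx=2.2,fy=2.2))
cv2.imwrite('pics/v2.png',cv2.resize(B[110:310,100:420],None,fx=2.5,fy=2.5))
```

```text
[ 4.11090e+02  2.82830e+01 -1.40000e-02  7.33000e-01  1.45546e+02] 5.475068700262184
[ 4.11090e+02  2.82830e+01 -1.40000e-02  7.33000e-01  1.45546e+02] 5.475068700262044
[ 4.11090e+02  2.82830e+01 -1.40000e-02  7.33000e-01  1.45546e+02] 5.4750687002621286
[-1.5 -0.6 -0.6  0.   1.2  0.5 -0.7 -1.2 -0.5 -0.8  0.7  1.   1.5]
{'s': array([411.,  28.,   0.]), 'r': array([589.,  26., 246.]), 'w': array([413., 174.,  85.])}
cup_near [710. -88.   0.]
pepper_jar [ 490. -187.    0.]
cup_far [ 392. -390.    0.]
pan [ 588. -473.    0.]
tin [609. 479.   0.]
```

View pics/v1.png

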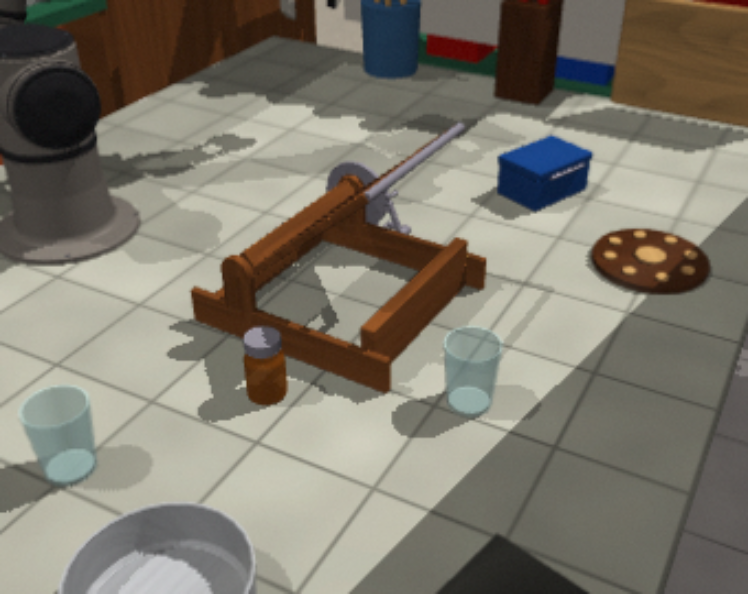

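View pics/v2.png

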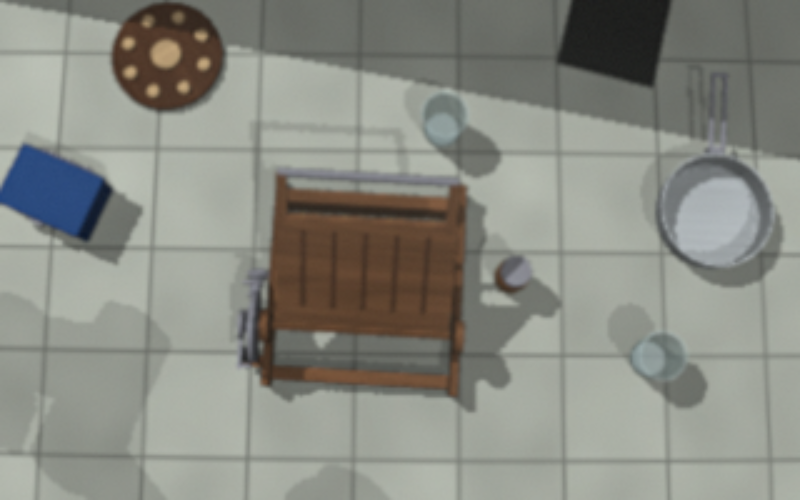

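The pictures show the rail at full-picture (245,182) in top and (260,131) in scene, with the board at about 0.73, the third notch. cup_near is ahead right, and the jar stands beside the stand. I turn the tool first.

```bash
python3 -m pendant '[0,0,-0.4,0,0,1,-1, 0,0,-0.4,0,0,1,-1, 0,0,-0.4,0,0,1,-1, 0,0,-0.4,0,0,1,-1, 0,0,-0.4,0,0,1,-1, 0,0,-0.4,0,0,1,-1, 0,0,-0.4,0,0,1,-1, 0,0,-0.4,0,0,1,-1, 0,0,0,0,0,1,-1, 0,0,0,0,0,1,-1, 0,0,0,0,0,1,-1, 0,0,0,0,0,1,-1]'
python3 -m pendant '[0,0,0,0,0,1,-1, 0,0,0,0,0,1,-1, 0,0,0,0,0,1,-1, 0,0,0,0,0,1,-1, 0,0,0,0,0,1,-1, 0,0,0,0,0,1,-1, 0,0,0,0,0,1,-1, -1,1,0,0,0,0,-1, -1,1,0,0,0,0,-1, -1,1,0,0,0,0,-1, -1,1,0,0,0,0,-1, -1,1,0,0,0,0,-1]'
python3 -m pendant '[-1,1,0,0,0,0,-1, -1,1,0,0,0,0,-1, -1,1,0,0,0,0,-1, -1,1,0,0,0,0,-1, -1,1,0,0,0,0,-1, -1,1,0,0,0,0,-1, -1,0.8,0,0,0,0,-1, -1,0.8,0,0,0,0,-1, 0,0,0,0,0,0,-1, 0,0,0,0,0,0,-1]'
python3 - <<'E'
from h import *
o=get_obs();print(o['tool_pos'],o['tcp_rot'],o['contact_force'])
m=camera_model('wrist');im=capture('wrist');cv2.imwrite('pics/w1.png',im[...,::-1])
print(np.round(m['pose'],2).tolist())
for t in('rail','wheel','stand'):print(t,[(np.round(r['location'],1).tolist(),round(r['score'],2)) for r in pinpoint('wrist',t)[:3]])
R=regions_of('wrist','rail')
for r in R[:2]:
  print(r['location'],r['score'],r['pixels'].sum())
E
```

```text
time: 2.2
tool_pos: [139.4, 506.1, 322.7]
tcp_rot: [3.142, -0.0, 2.032]
contact_force: [-0.3, 0.7, 0.4]
grip_width: 92.1
finger_force: 0.0
time: 3.4
tool_pos: [286.5, 351.2, 322.9]
tcp_rot: [3.141, -0.0, 1.547]
contact_force: [1.2, 0.6, -0.5]
grip_width: 92.1
finger_force: 0.0
time: 4.4
tool_pos: [507.8, 106.6, 322.3]
tcp_rot: [-3.141, -0.0, 1.545]
contact_force: [0.2, 0.2, 0.6]
grip_width: 92.2
finger_force: 0.0
[507.79002741 106.60907746 322.34441419] [-3.14062644e+00 -4.28972664e-04  1.54452834e+00] [0.19473354 0.18437076 0.64417413]
[[1.0, 0.02, 0.01, 508.51], [-0.03, 0.97, 0.26, 175.87], [-0.0, -0.26, 0.97, 480.21], [0.0, 0.0, 0.0, 1.0]]
rail [([346.8, 280.2], 0.95)]
wheel [([193.1, 123.3], 0.59)]
stand [([204.0, 202.1], 0.76)]
[243.6, 200.3] 0.91 16729
```

View pics/w1.png

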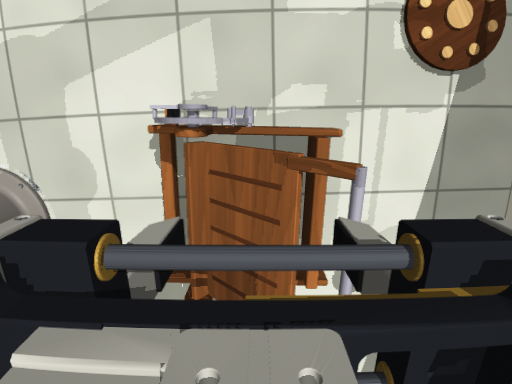

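The wrist view shows the rail running from (361,170) to (345,290), with the finger pads at x≈165 and 360. I check its direction and position.

Run:
```python
from h import *
for p in([361,172],[355,215],[346.8,280.2],[345,290]): print(p,atz('wrist',p,245.6).round(1))
print('wheel',atz('wrist',[193.1,123.3],85).round(),'stand',atz('wrist',[204,202],0).round())
print('base left rail ends',atz('wrist',[150,129],40).round(),atz('wrist',[340,132],40).round())
im=cv2.imread('pics/top0.png')
print('top rail ends',atz('top',[100+280/2.5,110+172/2.5],245.6).round(),atz('top',[100+460/2.5,110+181/2.5],245.6).round())
```

```text
[361, 172] [595.3 128.5 245.6]
[355, 215] [592.7  89.  245.6]
[346.8, 280.2] [589.8  21.7 245.6]
[345, 290] [588.8  10.6 245.6]
wheel [416. 169.  85.] stand [405.  28.   0.]
base left rail ends [337. 162.  40.] [634. 150.  40.]
top rail ends [595. 127. 246.] [586. -96. 246.]
```

```bash
python3 -m pendant '[0,0,0,0,0,0.28,-1, -0.68,0.72,0,0,0,0,-1, -0.68,0.72,0,0,0,0,-1, -0.68,0.71,0,0,0,0,-1, -0.68,0.71,0,0,0,0,-1, 0,0,0,0,0,0,-1, 0,0,0.5,0,0,0,-1,0,0,0.5,0,0,0,-1,0,0,0.5,0,0,0,-1, 0,0,0,0,0,0,-1, 0,0,0,0,0,0,-1]'
python3 - <<'E'
from h import *
o=get_obs();print(o['tool_pos'],o['tcp_rot'],o['contact_force'])
im=capture('wrist');cv2.imwrite('pics/w2.png',im[...,::-1])
print([(np.round(r['location'],1).tolist(),round(r['score'],2)) for r in pinpoint('wrist','rail')[:3]])
for p in([256,180],): pass
r=regions_of('wrist','rail')
E
```

```text
time: 5.75
tool_pos: [589.6, 22.5, 278.3]
tcp_rot: [3.141, -0.0, 1.527]
contact_force: [0.9, -0.0, 0.6]
grip_width: 91.9
finger_force: 0.0
[589.62081928  22.45346634 278.25253188] [ 3.14149704e+00 -2.61707468e-04  1.52724278e+00] [ 0.85786653 -0.00301987  0.6202743 ]
[]
```

View pics/w2.png

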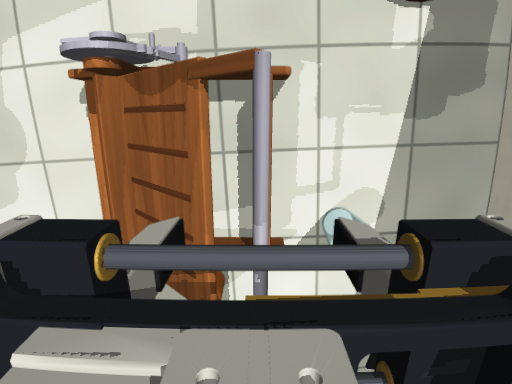

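The rail stands upright at column 261, centred between the pads. Descend and close.

```bash
python3 -m pendant '[0,0,0.5,0,0,0,-1, 0,0,0.5,0,0,0,-1, 0,0,0.4,0,0,0,-1, 0,0,0.25,0,0,0,-1, 0,0,0,0,0,0,-0.5, 0,0,0,0,0,0,0.2, 0,0,0,0,0,0,1, 0,0,0,0,0,0,1, 0,0,0,0,0,0,1, 0,0,0,0,0,0,1, 0,0,0,0,0,0,1, 0,0,0,0,0,0,1]'
python3 -m pendant '[0,0,0,0,0,0,1, 0,0,0,0,0,0,1, 0,0,0,0,0,0,1]'
```

```text
time: 7.1
tool_pos: [589.9, 21.8, 228.2]
tcp_rot: [3.142, -0.0, 1.527]
contact_force: [-0.5, -0.0, 0.0]
grip_width: 32.2
finger_force: 0.0
time: 7.4
tool_pos: [590.6, 21.7, 228.5]
tcp_rot: [3.14, -0.0, 1.527]
contact_force: [3.9, -0.0, 0.9]
grip_width: 11.4
finger_force: 30.0
```

```bash
cat > arc.py <<'E'
import sys,numpy as np
a0,a1,n=float(sys.argv[1]),float(sys.argv[2]),int(sys.argv[3]);a=np.linspace(a0,a1,n+1)
print(', '.join(f'0,{y:.3f},{z:.3f},0,0,0,1' for y,z in zip(8*np.diff(np.cos(a)),-8*np.diff(np.sin(a)))))
E
cat > st.py <<'E'
from plant import get_obs; import numpy as np
o=get_obs();p=o['tool_pos'];F=o['contact_force'];s=(p[0]-411.9)-.045*(p[1]-29.5);z=p[2]+18-85
a=np.arctan2(z,s);print('a',round(a,3),'r',round(np.hypot(s,z),1),'F',F.round(1),'square',round(-(F[0]*-np.sin(a)+F[2]*np.cos(a)),2),'radial',round(F[0]*np.cos(a)+F[2]*np.sin(a),2),'t',o['time'])
E
python3 st.py; python3 arc.py .731 1.08 12
```

```text
a 0.734 r 241.1 F [ 3.9 -0.   0.9] square 1.97 radial 3.46 t 7.4
0,-0.158,-0.171,0,0,0,1, 0,-0.163,-0.166,0,0,0,1, 0,-0.167,-0.161,0,0,0,1, 0,-0.172,-0.157,0,0,0,1, 0,-0.177,-0.151,0,0,0,1, 0,-0.181,-0.146,0,0,0,1, 0,-0.185,-0.141,0,0,0,1, 0,-0.189,-0.135,0,0,0,1, 0,-0.193,-0.130,0,0,0,1, 0,-0.197,-0.124,0,0,0,1, 0,-0.200,-0.119,0,0,0,1, 0,-0.204,-0.113,0,0,0,1
```

```bash
python3 -m pendant '[0,-0.16,-0.17,0,0,0,1, 0,-0.16,-0.17,0,0,0,1, 0,-0.17,-0.16,0,0,0,1, 0,-0.17,-0.16,0,0,0,1, 0,-0.18,-0.15,0,0,0,1, 0,-0.18,-0.15,0,0,0,1, 0,-0.185,-0.14,0,0,0,1, 0,-0.19,-0.135,0,0,0,1, 0,-0.19,-0.13,0,0,0,1, 0,-0.2,-0.125,0,0,0,1, 0,-0.2,-0.12,0,0,0,1, 0,-0.2,-0.11,0,0,0,1]'; python3 st.py
python3 arc.py 1.08 1.14 4; python3 arc.py 1.14 1.4 26
```

```text
time: 8.6
tool_pos: [525.8, 24.8, 281.7]
tcp_rot: [3.135, -0.0, 1.527]
contact_force: [6.3, 0.6, 2.6]
grip_width: 10.6
finger_force: 30.0
a 1.082 r 243.1 F [6.3 0.6 2.6] square 4.35 radial 5.29 t 8.6
0,-0.106,-0.056,0,0,0,1, 0,-0.107,-0.054,0,0,0,1, 0,-0.108,-0.053,0,0,0,1, 0,-0.109,-0.051,0,0,0,1
0,-0.073,-0.033,0,0,0,1, 0,-0.073,-0.032,0,0,0,1, 0,-0.074,-0.032,0,0,0,1, 0,-0.074,-0.031,0,0,0,1, 0,-0.074,-0.030,0,0,0,1, 0,-0.074,-0.029,0,0,0,1, 0,-0.075,-0.029,0,0,0,1, 0,-0.075,-0.028,0,0,0,1, 0,-0.075,-0.027,0,0,0,1, 0,-0.076,-0.026,0,0,0,1, 0,-0.076,-0.026,0,0,0,1, 0,-0.076,-0.025,0,0,0,1, 0,-0.076,-0.024,0,0,0,1, 0,-0.077,-0.023,0,0,0,1, 0,-0.077,-0.023,0,0,0,1, 0,-0.077,-0.022,0,0,0,1, 0,-0.077,-0.021,0,0,0,1, 0,-0.077,-0.020,0,0,0,1, 0,-0.078,-0.019,0,0,0,1, 0,-0.078,-0.019,0,0,0,1, 0,-0.078,-0.018,0,0,0,1, 0,-0.078,-0.017,0,0,0,1, 0,-0.078,-0.016,0,0,0,1, 0,-0.078,-0.016,0,0,0,1, 0,-0.079,-0.015,0,0,0,1, 0,-0.079,-0.014,0,0,0,1
```

```bash
python3 -m pendant '[0,-0.1,-0.09,0,0,0,1, 0,-0.1,-0.055,0,0,0,1, 0,-0.1,-0.05,0,0,0,1, 0,0,0,0,0,0,1, 0,0,0,0,0,0,1]'; python3 st.py; python3 -m pendant '[0,-0.075,-0.035,0,0,0,1, 0,-0.075,-0.035,0,0,0,1, 0,0,0,0,0,0,1, 0,0,0,0,0,0,1]';python3 st.py
```

```text
time: 9.1
tool_pos: [516.4, 25.2, 286.8]
tcp_rot: [3.138, -0.001, 1.527]
contact_force: [6.3, 2.7, 5.0]
grip_width: 11.2
finger_force: 30.0
a 1.126 r 243.4 F [6.3 2.7 5. ] square 3.56 radial 7.18 t 9.1
time: 9.5
tool_pos: [512.2, 25.4, 288.9]
tcp_rot: [3.137, -0.001, 1.527]
contact_force: [6.6, 1.0, 4.7]
grip_width: 11.0
finger_force: 30.0
a 1.146 r 243.6 F [6.6 1.  4.7] square 4.06 radial 7.05 t 9.5
```

```bash
python3 -m pendant '[0,0.025,-0.06,0,0,0,1, 0,0,0,0,0,0,1, 0,0,0,0,0,0,1]' | tail -0; python3 st.py; python3 -m pendant '[0,-0.075,-0.03,0,0,0,1, 0,-0.075,-0.03,0,0,0,1, 0,0,0,0,0,0,1, 0,0,0,0,0,0,1]'|tail -0;python3 st.py
```

```text
a 1.149 r 243.7 F [ 3.1  2.5 -2.5] square 3.84 radial -1.02 t 9.8
a 1.168 r 243.8 F [ 4.9  3.1 -2.8] square 5.56 radial -0.65 t 10.2Exception ignored on flushing sys.stdout:
BrokenPipeError: [Errno 32] Broken pipe
Exception ignored on flushing sys.stdout:
BrokenPipeError: [Errno 32] Broken pipe
```

```bash
for i in 1 ; do python3 -m pendant '[0,-0.075,-0.03,0,0,0,1, 0,0,0,0,0,0,1, 0,0,0,0,0,0,1]'>/dev/null; python3 st.py; python3 -m pendant '[0,0,0,0,0,0,1]'>/dev/null; python3 st.py; done
```

```text
a 1.177 r 243.9 F [ 6.1  2.6 -1.4] square 6.22 radial 1.03 t 10.5
a 1.177 r 243.9 F [ 5.7  2.6 -0.2] square 5.33 radial 1.96 t 10.6
```

Not clearly in contact yet; I continue in small steps with pauses.

```bash
python3 -m pendant '[0,-0.075,-0.03,0,0,0,1, 0,0,0,0,0,0,1, 0,0,0,0,0,0,1]'>/dev/null; python3 st.py; python3 -m pendant '[0,-0.075,-0.03,0,0,0,1, 0,0,0,0,0,0,1, 0,0,0,0,0,0,1]'>/dev/null; python3 st.py
```

```text
a 1.187 r 243.9 F [ 6.4  2.3 -1.8] square 6.57 radial 0.71 t 10.9
a 1.196 r 244.0 F [ 6.   3.6 -2. ] square 6.3 radial 0.3 t 11.2
```

```bash
python3 -m pendant '[0,-0.075,-0.03,0,0,0,1, 0,0,0,0,0,0,1, 0,0,0,0,0,0,1]'>/dev/null; python3 st.py
```

```text
a 1.206 r 244.1 F [ 7.1  2.7 -1.3] square 7.11 radial 1.3 t 11.5
```

```bash
for k in 1; do python3 -m pendant '[0,-0.075,-0.028,0,0,0,1, 0,-0.075,-0.028,0,0,0,1, 0,0,0,0,0,0,1, 0,0,0,0,0,0,1]'>/dev/null; python3 st.py; done
```

```text
a 1.226 r 244.2 F [ 6.8  2.4 -1.7] square 6.99 radial 0.75 t 11.9
```

```bash
python3 -m pendant '[0,-0.075,-0.027,0,0,0,1, 0,0,0,0,0,0,1, 0,0,0,0,0,0,1]'; python3 st.py; python3 -c "
from plant import get_obs;print(get_obs()['moment'])"
```

```text
time: 12.2
tool_pos: [492.2, 26.3, 297.7]
tcp_rot: [3.139, -0.001, 1.527]
contact_force: [6.8, 2.5, -0.2]
grip_width: 10.8
finger_force: 30.0
a 1.235 r 244.3 F [ 6.8  2.5 -0.2] square 6.49 radial 2.09 t 12.2
[ 0.34457644 -1.294201   -0.09192802]
```

```bash
python3 -m pendant '[0,-0.076,-0.025,0,0,0,1, 0,-0.076,-0.025,0,0,0,1, 0,0,0,0,0,0,1, 0,0,0,0,0,0,1]'>/dev/null; python3 st.py
```

```text
a 1.255 r 244.5 F [ 6.3  2.4 -1. ] square 6.3 radial 1.03 t 12.6
```

```bash
python3 -m pendant '[0,-0.076,-0.025,0,0,0,1, 0,0,0,0,0,0,1, 0,0,0,0,0,0,1]'>/dev/null; python3 st.py
```

```text
a 1.265 r 244.6 F [6.9 2.6 0.1] square 6.58 radial 2.15 t 12.9
```

```bash
python3 -m pendant '[0,-0.076,-0.024,0,0,0,1, 0,0,0,0,0,0,1, 0,0,0,0,0,0,1]'>/dev/null; python3 st.py
```

```text
a 1.274 r 244.6 F [7.6 2.6 0.7] square 7.09 radial 2.86 t 13.2
```

```bash
python3 -m pendant '[0,-0.076,-0.024,0,0,0,1, 0,0,0,0,0,0,1, 0,0,0,0,0,0,1]'>/dev/null; python3 st.py
```

```text
a 1.284 r 244.7 F [6.3 2.3 0.2] square 5.98 radial 1.95 t 13.5
```

```bash
python3 -m pendant '[0,-0.076,-0.024,0,0,0,1, 0,0,0,0,0,0,1, 0,0,0,0,0,0,1]'>/dev/null; python3 st.py
```

```text
a 1.295 r 244.8 F [5.7 2.2 1.1] square 5.24 radial 2.58 t 13.8
```

```bash
python3 -m pendant '[0,-0.076,-0.024,0,0,0,1, 0,0,0,0,0,0,1, 0,0,0,0,0,0,1]'>/dev/null; python3 st.py
```

```text
a 1.305 r 244.8 F [5.  2.4 0.2] square 4.78 radial 1.55 t 14.1
```

```bash
python3 -m pendant '[0,-0.076,-0.022,0,0,0,1, 0,0,0,0,0,0,1, 0,0,0,0,0,0,1]'>/dev/null; python3 st.py
```

```text
a 1.315 r 244.9 F [4.5 3.  1.7] square 3.95 radial 2.78 t 14.4
```

```bash
python3 -m pendant '[0,-0.076,-0.021,0,0,0,1, 0,0,0,0,0,0,1, 0,0,0,0,0,0,1]'>/dev/null; python3 st.py
```

```text
a 1.325 r 245.0 F [4.6 2.8 2.8] square 3.74 radial 3.87 t 14.7
```

```bash
python3 -m pendant '[0,-0.076,-0.020,0,0,0,1, 0,0,0,0,0,0,1, 0,0,0,0,0,0,1]'>/dev/null; python3 st.py
```

```text
a 1.335 r 245.0 F [3.6 2.8 2.8] square 2.84 radial 3.59 t 15.0
```

```bash
python3 -m pendant '[0,-0.076,-0.022,0,0,0,1, 0,0,0,0,0,0,1, 0,0,0,0,0,0,1]'>/dev/null; python3 st.py
```

```text
a 1.345 r 245.1 F [3.8 4.3 5.2] square 2.52 radial 5.95 t 15.3
```

```bash
python3 -m pendant '[0,-0.076,-0.02,0,0,0,1, 0,0,0,0,0,0,1, 0,0,0,0,0,0,1]'>/dev/null; python3 st.py
```

```text
a 1.354 r 245.1 F [3.5 4.  4.8] square 2.39 radial 5.43 t 15.6
```

```bash
python3 -m pendant '[0,-0.076,-0.018,0,0,0,1, 0,0,0,0,0,0,1, 0,0,0,0,0,0,1]'>/dev/null; python3 st.py
python3 - <<'E'
from h import *
im=capture('scene');cv2.imwrite('pics/s2.png',cv2.resize(im[90:250,130:330,::-1],None,fx=3.5,fy=3.5))
E
```

```text
a 1.363 r 245.2 F [4.4 3.5 5. ] square 3.24 radial 5.77 t 15.9
```

View pics/s2.png

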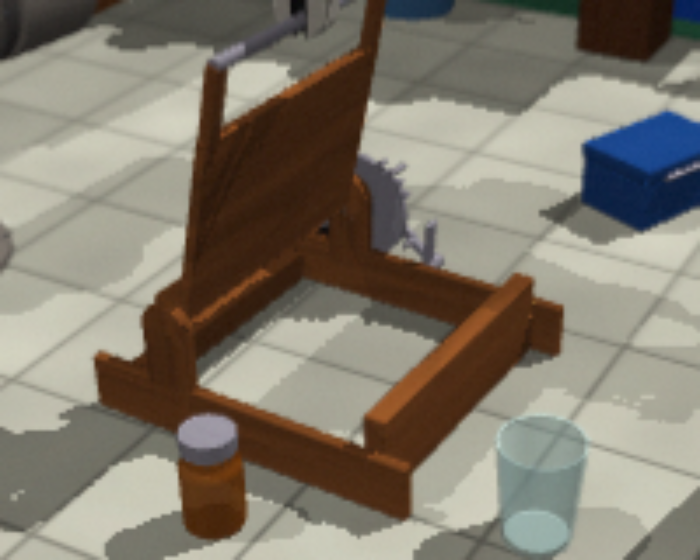

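The board is very steep. The pawl, at crop (425,245), still leans toward the wheel, and there is no rise in force yet. Continue slowly, easing the radial force.

```bash
python3 -m pendant '[0,-0.076,-0.03,0,0,0,1, 0,0,0,0,0,0,1, 0,0,0,0,0,0,1]'>/dev/null; python3 st.py
```

```text
a 1.37 r 245.4 F [8.7 3.8 1.2] square 8.28 radial 2.89 t 16.25
```

```bash
python3 -m pendant '[0,-0.06,-0.015,0,0,0,1, 0,0,0,0,0,0,1, 0,0,0,0,0,0,1]'>/dev/null; python3 st.py
```

```text
a 1.376 r 245.4 F [ 8.8  3.5 -1.1] square 8.82 radial 0.65 t 16.55
```

```bash
python3 -m pendant '[0,-0.06,-0.014,0,0,0,1, 0,0,0,0,0,0,1, 0,0,0,0,0,0,1]'>/dev/null; python3 st.py
```

```text
a 1.383 r 245.5 F [10.4  4.3 -0.9] square 10.4 radial 1.09 t 16.85
```

Contact began at about 1.362, with a baseline of roughly 2.7 N. The target is about 12.5 N.

```bash
python3 -m pendant '[0,-0.05,-0.01,0,0,0,1, 0,0,0,0,0,0,1, 0,0,0,0,0,0,1]'>/dev/null; python3 st.py
```

```text
a 1.389 r 245.5 F [10.8  3.9 -1.9] square 10.95 radial 0.12 t 17.15
```

```bash
python3 - <<'E'
from h import *
im=capture('scene');cv2.imwrite('pics/s3.png',cv2.resize(im[120:180,210:290,::-1],None,fx=7,fy=7,interpolation=cv2.INTER_CUBIC))
E
python3 st.py
```

```text
a 1.389 r 245.5 F [11.5  3.3 -2. ] square 11.71 radial 0.11 t 17.2
```

View pics/s3.png

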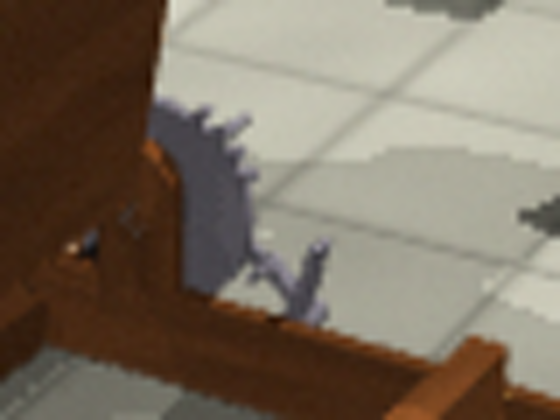

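The pawl, at crop (285,280), still leans against the wheel, so it has not been thrown. By displacement the buffer force is at most 9 N, so I press a little more and watch for a change in the pawl's pixels.

```bash
cat > pd.py <<'E'
from h import *; import os
im=capture('scene')[145:175,240:270].astype(int)
if os.path.exists('ref.npy'): print('pawl diff',np.abs(im-np.load('ref.npy')).mean(2).max().round(), (np.abs(im-np.load('ref.npy')).mean(2)>25).sum())
else: np.save('ref.npy',im)
E
python3 pd.py
python3 -m pendant '[0,-0.04,-0.007,0,0,0,1, 0,0,0,0,0,0,1, 0,0,0,0,0,0,1, 0,0,0,0,0,0,1]'>/dev/null; python3 st.py; python3 pd.py
```

```text
a 1.393 r 245.6 F [12.1  5.  -1. ] square 12.07 radial 1.18 t 17.65
pawl diff 21.0 0
```

```bash
python3 -m pendant '[0,-0.04,-0.007,0,0,0,1, 0,0,0,0,0,0,1, 0,0,0,0,0,0,1, 0,0,0,0,0,0,1]'>/dev/null; python3 st.py; python3 pd.py
```

```text
a 1.398 r 245.6 F [12.3  3.5 -2.3] square 12.54 radial -0.14 t 18.1
pawl diff 30.0 1
```

```bash
python3 - <<'E'
from h import *
a=cv2.imread('pics/scene0.png');b=capture('scene')[...,::-1]
f=lambda i:cv2.resize(i[135:175,225:270],None,fx=8,fy=8,interpolation=cv2.INTER_CUBIC)
cv2.imwrite('pics/c1.png',np.hstack([f(a),f(b)]))
E
python3 st.py
```

```text
a 1.398 r 245.6 F [12.7  5.  -2.1] square 12.84 radial 0.1 t 18.2
```

View pics/c1.png

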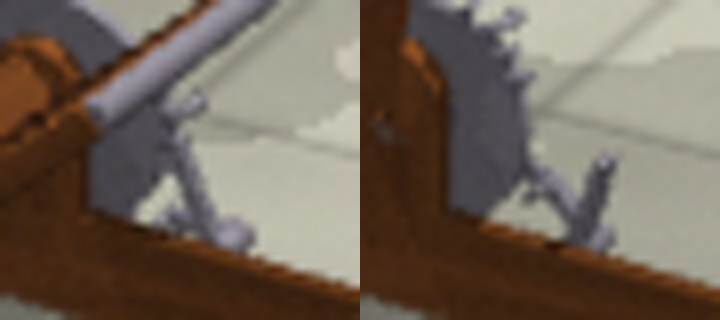

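Run:
```python
from h import *
s2=cv2.imread('pics/s2.png');s2=cv2.resize(s2,(200,160),interpolation=cv2.INTER_AREA)  # origin (130,90)
b=capture('scene')[...,::-1]
f=lambda i:cv2.resize(i,None,fx=10,fy=10,interpolation=cv2.INTER_CUBIC)
A=s2[50:85,105:140];B=b[140:175,235:270]
print((np.abs(A.astype(int)-B).mean(2)>25).sum())
cv2.imwrite('pics/c2.png',np.hstack([f(A),f(B)]))
```

```text
54
```

View pics/c2.png

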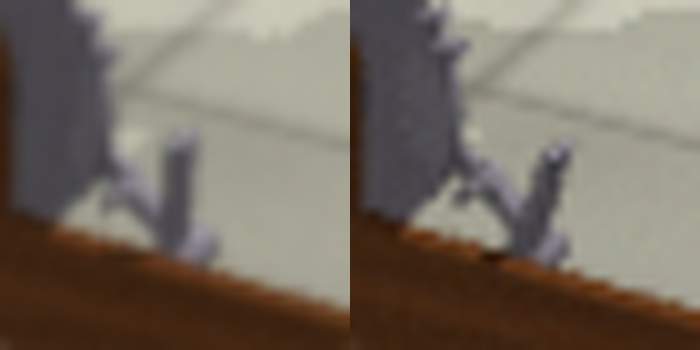

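Comparing the views, the pawl arm was upright before contact and now leans about 20° away from the wheel, and it stopped moving under the extra push. It is thrown. I lower, checking past the top notches.

```bash
python3 arc.py 1.378 .86 12; python3 arc.py .86 .38 12; python3 arc.py .38 0.02 10
```

```text
0,0.337,0.073,0,0,0,1, 0,0.334,0.088,0,0,0,1, 0,0.330,0.102,0,0,0,1, 0,0.325,0.116,0,0,0,1, 0,0.320,0.130,0,0,0,1, 0,0.314,0.144,0,0,0,1, 0,0.307,0.157,0,0,0,1, 0,0.300,0.171,0,0,0,1, 0,0.293,0.183,0,0,0,1, 0,0.284,0.196,0,0,0,1, 0,0.276,0.208,0,0,0,1, 0,0.266,0.220,0,0,0,1
0,0.238,0.214,0,0,0,1, 0,0.230,0.223,0,0,0,1, 0,0.220,0.232,0,0,0,1, 0,0.211,0.241,0,0,0,1, 0,0.201,0.249,0,0,0,1, 0,0.191,0.257,0,0,0,1, 0,0.181,0.264,0,0,0,1, 0,0.170,0.271,0,0,0,1, 0,0.159,0.278,0,0,0,1, 0,0.148,0.284,0,0,0,1, 0,0.136,0.290,0,0,0,1, 0,0.125,0.295,0,0,0,1
0,0.102,0.269,0,0,0,1, 0,0.092,0.273,0,0,0,1, 0,0.082,0.276,0,0,0,1, 0,0.072,0.279,0,0,0,1, 0,0.062,0.281,0,0,0,1, 0,0.052,0.283,0,0,0,1, 0,0.042,0.285,0,0,0,1, 0,0.032,0.286,0,0,0,1, 0,0.021,0.287,0,0,0,1, 0,0.011,0.288,0,0,0,1
```

```bash
python3 -m pendant '[0,0.335,0.075,0,0,0,1, 0,0.335,0.09,0,0,0,1, 0,0.33,0.10,0,0,0,1, 0,0.325,0.115,0,0,0,1, 0,0.32,0.13,0,0,0,1, 0,0.315,0.145,0,0,0,1, 0,0.305,0.155,0,0,0,1, 0,0.3,0.17,0,0,0,1, 0,0.295,0.185,0,0,0,1, 0,0.285,0.195,0,0,0,1]'; python3 st.py; python3 -m pendant '[0,0,0,0,0,0,1]' >/dev/null;python3 st.py
```

```text
time: 19.25
tool_pos: [546.9, 23.7, 268.7]
tcp_rot: [3.14, -0.0, 1.527]
contact_force: [4.3, 2.0, 7.1]
grip_width: 11.2
finger_force: 30.0
a 0.98 r 242.9 F [4.3 2.  7.1] square -0.4 radial 8.24 t 19.25
a 0.976 r 242.8 F [5.5 2.4 6. ] square 1.19 radial 8.03 t 19.35
```

```bash
python3 -m pendant '[0,0.138,0.104,0,0,0,1, 0,0.138,0.104,0,0,0,1, 0,0.135,0.11,0,0,0,1, 0,0,0,0,0,0,1]'; python3 st.py
```

```text
time: 19.75
tool_pos: [559.7, 23.1, 258.9]
tcp_rot: [3.139, -0.0, 1.527]
contact_force: [6.2, 3.3, 5.3]
grip_width: 10.9
finger_force: 30.0
a 0.914 r 242.4 F [6.2 3.3 5.3] square 1.65 radial 7.97 t 19.75
```

Past the top notch with no catch (force square +1.6). Keep lowering, with a small outward nudge.

```bash
python3 -m pendant '[0,0.28,0.15,0,0,0,1, 0,0.238,0.214,0,0,0,1, 0,0.23,0.225,0,0,0,1, 0,0.22,0.23,0,0,0,1, 0,0.21,0.24,0,0,0,1, 0,0,0,0,0,0,1]'; python3 st.py
```

```text
time: 20.35
tool_pos: [594.4, 21.4, 224.8]
tcp_rot: [-3.14, -0.0, 1.527]
contact_force: [1.0, 0.6, -2.7]
grip_width: 10.9
finger_force: 30.0
a 0.712 r 241.5 F [ 1.   0.6 -2.7] square 2.72 radial -0.96 t 20.35
```

```bash
python3 -m pendant '[0,0.2,0.25,0,0,0,1, 0,0.19,0.255,0,0,0,1, 0,0.18,0.265,0,0,0,1, 0,0.17,0.27,0,0,0,1, 0,0.16,0.28,0,0,0,1, 0,0.15,0.285,0,0,0,1, 0,0,0,0,0,0,1]'; python3 st.py
```

```text
time: 21.05
tool_pos: [626.4, 19.9, 177.2]
tcp_rot: [3.141, 0.0, 1.527]
contact_force: [1.5, -2.5, -1.3]
grip_width: 11.2
finger_force: 30.0
a 0.474 r 241.5 F [ 1.5 -2.5 -1.3] square 1.89 radial 0.76 t 21.05
```

```bash
python3 -m pendant '[0,0.13,0.29,0,0,0,1, 0,0.125,0.295,0,0,0,1, 0,0.1,0.27,0,0,0,1, 0,0.09,0.275,0,0,0,1, 0,0.08,0.275,0,0,0,1, 0,0.07,0.28,0,0,0,1, 0,0.06,0.28,0,0,0,1, 0,0.05,0.285,0,0,0,1, 0,0.04,0.285,0,0,0,1, 0,0,0,0,0,0,1]'; python3 st.py
```

```text
time: 22.05
tool_pos: [649.0, 18.8, 101.2]
tcp_rot: [3.139, 0.0, 1.526]
contact_force: [5.3, -4.2, -2.1]
grip_width: 10.8
finger_force: 30.0
a 0.143 r 240.0 F [ 5.3 -4.2 -2.1] square 2.81 radial 4.98 t 22.05
```

```bash
python3 -m pendant '[0,0.05,0.25,0,0,0,1, 0,0.03,0.25,0,0,0,1, 0,0.01,0.2,0,0,0,1, 0,0,0,0,0,0,1]'>/dev/null; python3 st.py;  python3 -m pendant '[0,0,0.12,0,0,0,1, 0,0,0,0,0,0,1, 0,0,0,0,0,0,1]'; python3 st.py
```

```text
a 0.054 r 239.8 F [ 4.3 -5.1 -2.3] square 2.5 radial 4.16 t 22.45
time: 22.75
tool_pos: [651.0, 18.8, 76.9]
tcp_rot: [3.141, 0.0, 1.527]
contact_force: [3.6, -6.2, -2.2]
grip_width: 10.8
finger_force: 30.0
a 0.041 r 239.7 F [ 3.6 -6.2 -2.2] square 2.34 radial 3.54 t 22.75
```

```bash
python3 -m pendant '[0,0,0.12,0,0,0,1, 0,0,0,0,0,0,1]'>/dev/null; python3 st.py;  python3 -m pendant '[0,0,0.1,0,0,0,1, 0,0,0,0,0,0,1]'>/dev/null; python3 st.py
```

```text
a 0.026 r 239.7 F [ 4.4 -4.5 -1.9] square 2.05 radial 4.34 t 22.95
a 0.014 r 239.7 F [ 5.3 -4.5 -2.2] square 2.3 radial 5.23 t 23.15
```

```bash
python3 -m pendant '[0,0,0.1,0,0,0,1, 0,0,0,0,0,0,1]'>/dev/null; python3 st.py
```

```text
a 0.005 r 239.7 F [ 2.  -4.3  3.4] square -3.36 radial 2.06 t 23.35
```

Touching the stop: the board is flat. I press slightly, hold, then raise to about 0.39.

```bash
python3 -m pendant '[0,0,0.04,0,0,0,1, 0,0,0,0,0,0,1, 0,0,0,0,0,0,1, 0,0,0,0,0,0,1]'>/dev/null; python3 st.py
python3 - <<'E'
from h import *
b=capture('scene')[...,::-1]
cv2.imwrite('pics/flat.png',cv2.resize(b[100:250,140:340],None,fx=4,fy=4,interpolation=cv2.INTER_CUBIC))
E
python3 arc.py 0 .395 12
```

```text
a 0.005 r 239.7 F [ 0.2 -4.7  7.5] square -7.47 radial 0.19 t 23.75
0,-0.004,-0.263,0,0,0,1, 0,-0.013,-0.263,0,0,0,1, 0,-0.022,-0.262,0,0,0,1, 0,-0.030,-0.262,0,0,0,1, 0,-0.039,-0.260,0,0,0,1, 0,-0.047,-0.259,0,0,0,1, 0,-0.056,-0.257,0,0,0,1, 0,-0.064,-0.255,0,0,0,1, 0,-0.073,-0.253,0,0,0,1, 0,-0.081,-0.251,0,0,0,1, 0,-0.089,-0.248,0,0,0,1, 0,-0.097,-0.245,0,0,0,1
```

View pics/flat.png

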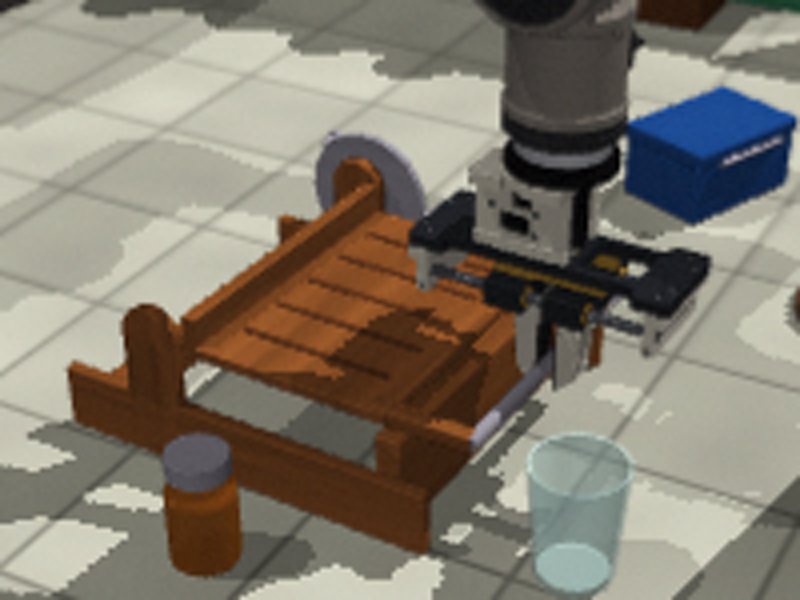

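The board lies flat with the rail at crop (510,405). The cup at (580,510) and the jar at (200,505) are undisturbed. Now raise.

```bash
python3 -m pendant '[0,0,-0.3,0,0,0,1, 0,-0.01,-0.26,0,0,0,1, 0,-0.02,-0.26,0,0,0,1, 0,-0.03,-0.26,0,0,0,1, 0,-0.04,-0.26,0,0,0,1, 0,-0.045,-0.26,0,0,0,1, 0,-0.055,-0.255,0,0,0,1, 0,-0.065,-0.255,0,0,0,1, 0,-0.07,-0.255,0,0,0,1, 0,-0.08,-0.25,0,0,0,1, 0,-0.09,-0.25,0,0,0,1, 0,-0.1,-0.25,0,0,0,1]'; python3 st.py; python3 -m pendant '[0,0,0,0,0,0,1, 0,0,0,0,0,0,1]'>/dev/null; python3 st.py
```

```text
time: 25.0
tool_pos: [633.6, 19.6, 160.0]
tcp_rot: [3.139, 0.0, 1.527]
contact_force: [7.5, -4.9, -3.0]
grip_width: 11.2
finger_force: 30.0
a 0.397 r 240.9 F [ 7.5 -4.9 -3. ] square 5.63 radial 5.81 t 25.0
a 0.398 r 240.9 F [ 5.7 -3.7 -0.6] square 2.76 radial 5.06 t 25.2
```

```bash
python3 -m pendant '[0,0.045,0.1,0,0,0,1, 0,0.045,0.1,0,0,0,1, 0,0.045,0.1,0,0,0,1, 0,0.04,0.1,0,0,0,1, 0,0,0,0,0,0,1]'>/dev/null; python3 st.py
```

```text
a 0.341 r 240.7 F [ 4.3 -3.9 -1.7] square 3.06 radial 3.46 t 25.7
```

```bash
python3 -m pendant '[0,0.04,0.1,0,0,0,1, 0,0.04,0.1,0,0,0,1, 0,0,0,0,0,0,1]'>/dev/null; python3 st.py
```

```text
a 0.316 r 240.6 F [ 2.1 -4.4  1.4] square -0.63 radial 2.46 t 26.0
```

The force has reversed, so the pawl has caught the board. Release and retreat upward.

```bash
python3 -m pendant '[0,0,0.03,0,0,0,1, 0,0,0,0,0,0,1, 0,0,0,0,0,0,0.5, 0,0,0,0,0,0,0, 0,0,0,0,0,0,-0.5, 0,0,0,0,0,0,-0.5, 0,0,0,0,0,0,-0.5, 0,0,0,0,0,0,-0.5, 0,0,0,0,0,0,-0.5, 0,0,0,0,0,0,-0.5]'; python3 -m pendant '[0,0,-0.3,0,0,0,-0.5, 0,0,-0.6,0,0,0,-0.5, 0,0,-1,0,0,0,-0.5, 0,0,-1,0,0,0,-0.5, 0,0,-1,0,0,0,-0.5, 0,0,-1,0,0,0,-0.5, 0,0,-1,0,0,0,-0.5, 0,-1,0,0,0,0,-0.5, 0,-1,0,0,0,0,-0.5, 0,-1,0,0,0,0,-0.5, 0,0,0,0,0,0,-0.5]'
python3 - <<'E'
from h import *
im=capture('scene');cv2.imwrite('pics/end.png',cv2.resize(im[60:290,90:400,::-1],None,fx=2.5,fy=2.5))
p=pinpoint('scene','rail');print(p[:2])
for a in(0,.25,.312,.38,.522):print(a,proj('scene',[411.5+240*np.cos(a),29-.045*240*np.cos(a),85+240*np.sin(a)]).round(1))
E
```

```text
time: 27.0
tool_pos: [639.9, 19.6, 141.6]
tcp_rot: [-3.142, -0.0, 1.527]
contact_force: [-0.2, -0.3, -0.1]
grip_width: 67.6
finger_force: 0.0
time: 28.1
tool_pos: [547.2, 23.9, 320.2]
tcp_rot: [3.141, -0.0, 1.527]
contact_force: [-0.2, 0.9, 0.7]
grip_width: 69.0
finger_force: 0.0
[{'location': [273.0, 165.0], 'score': 0.57}, {'location': [283.4, 241.7], 'score': 0.5}]
0 [[277.5 190. ]]
0.25 [[276.1 170.7]]
0.312 [[274.9 165.7]]
0.38 [[273.3 160.1]]
0.522 [[268.7 148.4]]
```

View pics/end.png

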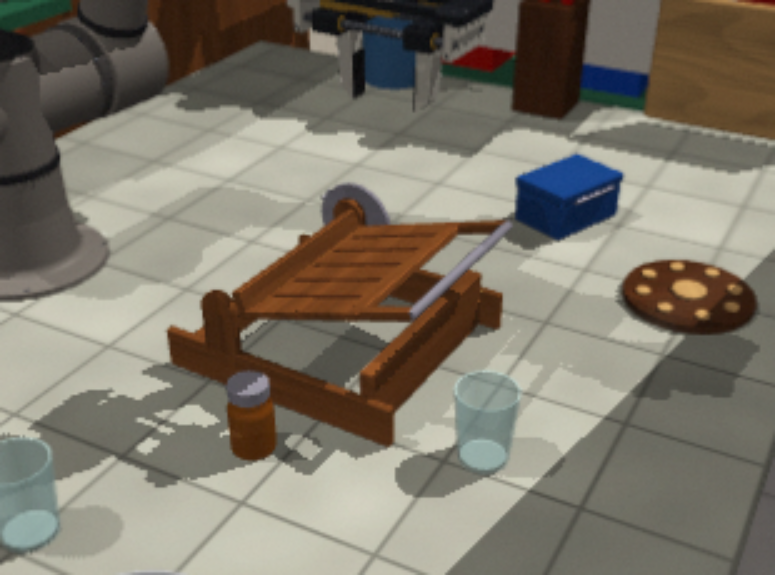

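The rail is at (273,165), which matches the lowest notch. The gripper is well clear and the cups and jar are in place. One check that the board isn't sinking, then hand in.

```bash
python3 -m pendant '[0,0,0,0,0,0,-0.5, 0,0,0,0,0,0,-0.5, 0,0,0,0,0,0,-0.5, 0,0,0,0,0,0,-0.5, 0,0,0,0,0,0,-0.5, 0,0,0,0,0,0,-0.5, 0,0,0,0,0,0,-0.5, 0,0,0,0,0,0,-0.5]' >/dev/null
python3 - <<'E'
from h import *
capture('scene');print(pinpoint('scene','rail')[0]); print(close_job())
E
```

```text
{'location': [274.9, 167.3], 'score': 0.66}
the job is handed in; nothing more can be done
None
```

The board was lifted past the top notch until the prop was thrown, laid flat, then raised and left resting in its lowest notch (about 0.31 rad by camera). The buffer was pressed to roughly 10 N above the load, the cup and jar beside the rest stood undisturbed, and the job was handed in at about 29 s; the judge's verdict was not shown.

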